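# Refill the bitters caddy

## Task

Gather the four brown-glass bitters bottles into the steel caddy on the drinks trolley: stand each one upright and wholly on the pad of the same colour as its cap. Keep the bottles upright and set them down gently without dropping them. The two green-glass oil bottles with red and blue caps do not belong there: leave them standing where they are.

Things in the scene. Friction and masses are not known exactly. Their poses are not given: they have to be found in the camera images.
- bitters_red_mid (a point): Bitters bottle: brown amber glass with a red cap. 92 mm tall: round body 36 mm across up to 62 mm high with a paper band, narrow neck, cap 23 mm across from 72 to 92 mm. Stands on the trolley top (z = 0); 0.09 to 0.18 kg. Neighbours' walls are at least 40 mm away, and none is over 95 mm tall. The point is on its axis, half-way up (46 mm above its foot); z axis up the bottle.
- bitters_blue_mid (a point): Bitters bottle: brown amber glass with a blue cap. 92 mm tall: round body 36 mm across up to 62 mm high with a paper band, narrow neck, cap 23 mm across from 72 to 92 mm. Stands on the trolley top (z = 0); 0.09 to 0.18 kg. Neighbours' walls are at least 40 mm away, and none is over 95 mm tall. The point is on its axis, half-way up (46 mm above its foot); z axis up the bottle.
- bitters_yellow_mid (a point): Bitters bottle: brown amber glass with a yellow cap. 92 mm tall: round body 36 mm across up to 62 mm high with a paper band, narrow neck, cap 23 mm across from 72 to 92 mm. Stands on the trolley top (z = 0); 0.09 to 0.18 kg. Neighbours' walls are at least 40 mm away, and none is over 95 mm tall. The point is on its axis, half-way up (46 mm above its foot); z axis up the bottle.
- bitters_white_mid (a point): Bitters bottle: brown amber glass with a white cap. 92 mm tall: round body 36 mm across up to 62 mm high with a paper band, narrow neck, cap 23 mm across from 72 to 92 mm. Stands on the trolley top (z = 0); 0.09 to 0.18 kg. Neighbours' walls are at least 40 mm away, and none is over 95 mm tall. The point is on its axis, half-way up (46 mm above its foot); z axis up the bottle.
- pad_red_top (a point): Red round rubber pad, 56 mm across, fixed in one of the four bays of the steel caddy (fixed perforated tray, 210 mm a side, rim and bay walls up to 12 mm high, a low grip on two sides). Bays lie two by two, pad centres 100 mm apart. The point is the centre of the pad's top face, 8 mm above the trolley top; z up, x and y along the tray's sides.
- pad_blue_top (a point): Blue round rubber pad, 56 mm across, fixed in one of the four bays of the steel caddy (fixed perforated tray, 210 mm a side, rim and bay walls up to 12 mm high, a low grip on two sides). Bays lie two by two, pad centres 100 mm apart. The point is the centre of the pad's top face, 8 mm above the trolley top; z up, x and y along the tray's sides.
- pad_yellow_top (a point): Yellow round rubber pad, 56 mm across, fixed in one of the four bays of the steel caddy (fixed perforated tray, 210 mm a side, rim and bay walls up to 12 mm high, a low grip on two sides). Bays lie two by two, pad centres 100 mm apart. The point is the centre of the pad's top face, 8 mm above the trolley top; z up, x and y along the tray's sides.
- pad_white_top (a point): White round rubber pad, 56 mm across, fixed in one of the four bays of the steel caddy (fixed perforated tray, 210 mm a side, rim and bay walls up to 12 mm high, a low grip on two sides). Bays lie two by two, pad centres 100 mm apart. The point is the centre of the pad's top face, 8 mm above the trolley top; z up, x and y along the tray's sides.
- oil_red_mid (a point): Look-alike to be left alone: oil bottle of green glass with a red cap. 92 mm tall: round body 36 mm across up to 62 mm high with a paper band, narrow neck, cap 23 mm across from 72 to 92 mm. Stands on the trolley top (z = 0). Neighbours' walls are at least 40 mm away, and none is over 95 mm tall. The point is on its axis, half-way up (46 mm above its foot); z axis up the bottle.
- oil_blue_mid (a point): Look-alike to be left alone: oil bottle of green glass with a blue cap. 92 mm tall: round body 36 mm across up to 62 mm high with a paper band, narrow neck, cap 23 mm across from 72 to 92 mm. Stands on the trolley top (z = 0). Neighbours' walls are at least 40 mm away, and none is over 95 mm tall. The point is on its axis, half-way up (46 mm above its foot); z axis up the bottle.

How it is judged:
At the end, for the whole second after the job is handed in: Each of the four bitters bottles stands upright (within 0.12 rad) on the pad of its cap's colour, its axis within 12 mm of the pad's centre and its foot on the pad (within 6 mm in height), released and at rest; both green oil bottles stand within 25 mm of where they started (horizontal distance between bitters_red_mid and pad_red_top below 0.012 m and z of bitters_red_mid in the frame of pad_red_top between 0.04 and 0.052 m and angle between each of bitters_red_mid, bitters_blue_mid, bitters_yellow_mid, bitters_white_mid, oil_red_mid, oil_blue_mid's own z axis and vertical below 0.12 rad and linear speed of each of bitters_red, bitters_blue, bitters_yellow, bitters_white below 0.02 m/s and horizontal distance between bitters_blue_mid and pad_blue_top below 0.012 m and z of bitters_blue_mid in the frame of pad_blue_top between 0.04 and 0.052 m and horizontal distance between bitters_yellow_mid and pad_yellow_top below 0.012 m and z of bitters_yellow_mid in the frame of pad_yellow_top between 0.04 and 0.052 m and horizontal distance between bitters_white_mid and pad_white_top below 0.012 m and z of bitters_white_mid in the frame of pad_white_top between 0.04 and 0.052 m and distance of each of oil_red_mid, oil_blue_mid from where it was at the start of the episode below 0.025 m); the robot touches nothing.
It fails at once if a green oil bottle is moved more than 25 mm or tipped (distance of any of oil_red_mid, oil_blue_mid from where it was at the start of the episode above 0.025 m or angle between any of oil_red_mid, oil_blue_mid's own z axis and vertical above 0.5 rad).
It fails at once if a bitters bottle is tipped over (more than 35 degrees from upright) (angle between any of bitters_red_mid, bitters_blue_mid, bitters_yellow_mid, bitters_white_mid's own z axis and vertical above 0.61 rad).
It fails at once if a bitters bottle is dropped (moves faster than 0.6 m/s with no finger touching it) ((linear speed of bitters_red above 0.6 m/s and contact force between bitters_red and the fingers below 0.01 N) or (linear speed of bitters_blue above 0.6 m/s and contact force between bitters_blue and the fingers below 0.01 N) or (linear speed of bitters_yellow above 0.6 m/s and contact force between bitters_yellow and the fingers below 0.01 N) or (linear speed of bitters_white above 0.6 m/s and contact force between bitters_white and the fingers below 0.01 N)).
It also fails if it takes over 109 s, if anything falls off the work surface, if the arm or the gripper's body presses on something with over 40 N, if the wrist force passes 120 N, or if a joint passes its speed limit or range.

## Robot

A 7-joint arm with a two-finger parallel gripper is mounted at the origin on the work surface. World frame = base frame: x ahead of the robot, y to its left, z up, the work surface at z = 0. Lengths are in m, angles in rad, forces in N, time in s.
With the tool pointing down it reaches from about 0.425 to 0.8 m from the base axis. Payload 8.3 kg.
Tool frame: the origin (TCP) lies at the very end of the fingers, on their centre line; the grasp point (between the pads) lies 19 mm behind it; z points along the fingers, y is the line along which they close (so a half turn about z gives the same grasp; the last joint's range is limited). The gripper opens to 85 mm and grips with 20 to 120 N. Pads are 22 mm wide; open, the fingers measure 114 mm over their backs; the gripper's body (76 mm by 85 mm) begins 54 mm behind the grasp point. The pads swing forward as they close: fully open they stand 13 mm farther back than shut.
Start: joints at [1.152, 0.383, 0.016, 1.37, -0.006, 1.388, -0.046], TCP at [0.218, -0.586, 0.231] pointing down, gripper open.
Joint ranges: [-2.95, 2.95], [-0.25, 2.06], [-1.52, 1.56], [0.18, 2.33], [-1.44, 4.58], [0.02, 2.06], [-3.01, 3.01]. Speed limits (rad/s): [2.39, 2.39, 3.01, 3.01, 3.14, 3.14, 3.14].

## Interface

Orientations are given as a 3x3 rotation matrix whose columns are the frame's x, y, z axes.
In Python, from rig import env, optics gives the robot as it stands.
- The arm moves only by the tool jog_arm, never from a script. Its argument "commands" is a list of rows, each a list of 3 entries, a list of its own where there are three numbers: the shift along the tool's x, y, z in mm, then the turn, a rotation vector about the tool's x, y, z in rad, then the gripper's target within -1 to 1 (fully open at 1, half-way at 0, shut at -1). In form: [[[dx, dy, dz], [ax, ay, az], fingers], ...]. A call has exactly 10 rows; each row is the pose to reach, as a shift and turn from the pose commanded when the call began, along the tool's axes at that moment; what a row does not reach only later rows make up. A row lasts 1/10 s, in which the tool goes at most 50 mm and 8.59 degrees, less where a joint would pass 70% of its speed; a pose out of reach is approached as far as the arm can. A call with a gripper value outside its range is refused whole. The fingers move at their own pace and stop on an object; "force" is the grip in N (left out, the last holds). Time passes only in rows, so rows that repeat a pose let the fingers close, or fill a call up. It gives the time, the measured TCP pose, the force, the opening and the grip force at its end, in the units of the state.
- env.read_state(): the state, without advancing time (a new reading comes with each control period).
- optics.read_camera(name): name is "scene" or "top"; returns (picture, depth): 420x560x3 uint8, red, green, blue; 420x560 float32, m along the optical axis (not along the pixel's ray), 0 where there is no reading.
- optics.camera_params(name): a dict with "intrinsics" (3x3 intrinsics, pixels), "R" (3x3) and "t" (3): a world point X has camera coordinates R X + t. Camera axes: x right, y down, z forward; pixel columns grow to the right and rows downward; lengths in m; the calibration is good to about 2 mm. A picture is of the moment at which its call begins. camera_params takes no time and is no camera call.
- env.finish_job(): hands the job in; it is judged then, once.
The state is a dict: "time": time; "joint_pos": joint angles; "dq": joint speeds; "joint_torque": joint torques, N m; "position": TCP position; "eef_rot": TCP orientation; "contact_force": force on the tool from outside, world axes, zero at the start; "ft_torque": the same for the moment, N m; "grip_width": finger opening in m; "gripper_force": force on a finger pad.
Only numpy, scipy, OpenCV 4.12 (cv2) and the standard library are available. Lean on these libraries where they do the work, as an engineer would, in place of code of your own. Each camera call takes 0.05 s, during which the arm holds its last target. There are 200 camera calls.

## Working session

There is one attempt and no reset: what is moved stays moved. The work goes in short steps, Python scripts to look and compute and a tool call to move; the robot and the scene stay as the last step left them, time stands still between calls to the robot, and variables do not carry over. Pictures are saved under pics/ and viewed, at most 14 in all, crops included, and the job is handed in when it is done.

Besides the shell and the picture viewer there is one more tool, called after ">>>" as name(argument=value, ...) on one line, values as JSON. jog_arm: Moves the arm, as the interface text tells. Its arguments: {"type":"object","properties":{"commands":{"type":"array","items":{"type":"array"}},"force":{"type":"number"}},"required":["commands"]}

```bash
mkdir -p pics; python3 - <<'E'
from rig import env, optics
import cv2,numpy as np
s=env.read_state()
for k in('time','position','eef_rot','grip_width','contact_force'):print(k,np.round(s[k],3))
for n in('top','scene'):
    p,d=optics.read_camera(n); cv2.imwrite(f'pics/{n}0.png',p[:,:,::-1]); np.savez(f'{n}0.npz',p=p,d=d)
    c=optics.camera_params(n); print(n,c['intrinsics'].tolist(),np.round(c['R'],3).tolist(),-c['R'].T@c['t'])
E
```

```text
time 0.0
position [ 0.218 -0.585  0.23 ]
eef_rot [[ 0.937  0.348 -0.001]
 [ 0.348 -0.937  0.002]
 [-0.    -0.002 -1.   ]]
grip_width 0.086
contact_force [-0.605  0.311 -0.218]
top [[494.9483660548354, 0.0, 281.02560543511106], [0.0, 494.9483660548354, 214.8373258540119], [0.0, 0.0, 1.0]] [[-0.02, -1.0, -0.003], [-0.982, 0.02, -0.189], [0.189, -0.0, -0.982]] [0.36041024 0.01477626 1.14148178]
scene [[495.1474955169882, 0.0, 280.63328967794], [0.0, 495.1474955169882, 207.3346797813778], [0.0, 0.0, 1.0]] [[-0.685, 0.728, 0.018], [0.511, 0.498, -0.7], [-0.519, -0.471, -0.713]] [1.08056351 0.49955911 0.80946281]
```

View pics/top0.png

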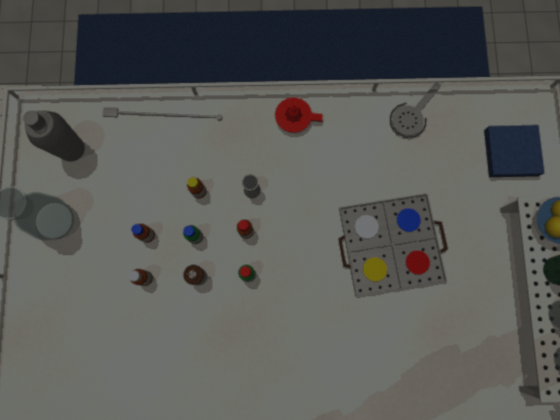

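View pics/scene0.png

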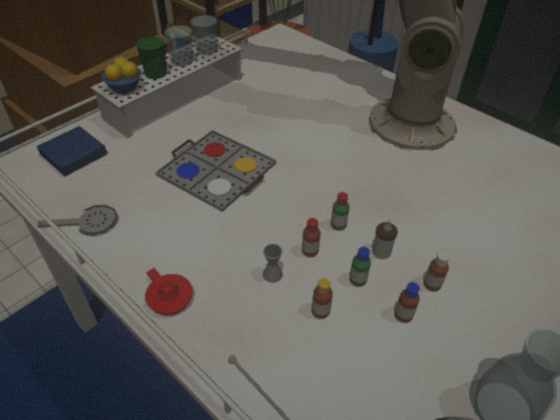

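The top view shows the bitters bottles with yellow (194,186), blue (140,231), white (138,277) and red (244,228) caps. The green oil bottles are blue (192,233) and red (246,272). The pads are white (367,226), blue (408,220), yellow (375,269) and red (418,262). A jigger stands at (251,186) and a brown pot at (194,275).

```bash
cat > m.py <<'E'
import numpy as np,cv2
from rig import env,optics
def cloud(n,d):
    c=optics.camera_params(n);K,R,t=c['intrinsics'],c['R'],c['t']
    v,u=np.mgrid[:420,:560]
    X=np.stack([(u-K[0,2])/K[0,0]*d,(v-K[1,2])/K[1,1]*d,d],-1)
    return (X-t)@R
def ray(n,u,v,z):
    c=optics.camera_params(n);K,R,t=c['intrinsics'],c['R'],c['t']
    o=-R.T@t;r=R.T@np.linalg.inv(K)@[u,v,1];return (o+r*(z-o[2])/r[2])[:2]
def proj(n,X):
    c=optics.camera_params(n);q=c['intrinsics']@(c['R']@np.array(X)+c['t']);return q[:2]/q[2]
def masks(p):
    h=cv2.cvtColor(p,cv2.COLOR_RGB2HSV).astype(int);H,S,V=h[...,0],h[...,1],h[...,2]
    return dict(red=((H<6)|(H>174))&(S>190)&(V>80),blue=(H>105)&(H<130)&(S>170)&(V>70),
      yellow=(H>20)&(H<35)&(S>180)&(V>80))
E
python3 - <<'E'
from m import *
guess=dict(top=dict(yel=(194,183),blu=(138,230),whi=(135,276),red=(243,226),oblu=(190,232),ored=(246,271),jig=(251,184),pot=(194,274),Pw=(367,226),Pb=(408,220),Py=(375,269),Pr=(418,262)),
scene=dict(yel=(324,286),blu=(412,290),whi=(441,259),red=(312,224),oblu=(363,255),ored=(342,198),jig=(272,252),pot=(386,230),Pw=(219,187),Pb=(188,171),Py=(245,165),Pr=(215,150)))
for n in guess:
    f=np.load(n+'0.npz');p,d=f['p'],f['d'];C=cloud(n,d)
    for k,(u,v) in guess[n].items():
        ref=np.median(p[v-1:v+2,u-1:u+2].reshape(-1,3),0)
        m=(np.abs(p.astype(int)-ref).max(-1)<45).astype(np.uint8)
        r=24 if k[0]=='P' else 9
        w=np.zeros_like(m);w[v-r:v+r+1,u-r:u+r+1]=1
        _,L=cv2.connectedComponents(m*w);b=L==L[v,u]
        vv,uu=np.where(b);z=.008 if k[0]=='P' else (.09 if n=='top' else .083)
        cld=C[v-12:v+13,u-12:u+13].reshape(-1,3);hi=cld[(cld[:,2]>.074)&(cld[:,2]<.11)]
        print(n,k,ref,b.sum(),np.round(ray(n,uu.mean(),vv.mean(),z),4),'hi',len(hi),np.round((hi.min(0)+hi.max(0))/2,4) if len(hi) else '', np.round(hi.max(0)-hi.min(0),3) if len(hi) else '', np.round(C[v,u],3))
E
```

```text
top yel [110. 108.  19.] 82 [0.6407 0.2078] hi 101 [0.641  0.2057 0.0858] [0.021 0.021 0.022] [0.637 0.203 0.091]
top blu [ 27.  47. 114.] 81 [0.5388 0.3271] hi 110 [0.5386 0.3252 0.0859] [0.021 0.021 0.023] [0.536 0.322 0.091]
top whi [111. 113. 114.] 222 [0.4394 0.3323] hi 112 [0.4393 0.3279 0.0853] [0.022 0.023 0.021] [0.437 0.325 0.094]
top red [111.  23.  22.] 107 [0.5425 0.0977] hi 96 [0.5439 0.0949 0.0855] [0.022 0.021 0.021] [0.539 0.096 0.093]
top oblu [ 27.  48. 114.] 89 [0.5328 0.215 ] hi 103 [0.5335 0.2129 0.0853] [0.022 0.021 0.022] [0.529 0.21  0.093]
top ored [110.  21.  20.] 94 [0.4432 0.0934] hi 98 [0.443  0.093  0.0855] [0.021 0.022 0.021] [0.443 0.091 0.09 ]
top jig [48. 48. 47.] 297 [0.6313 0.0792] hi 134 [0.6422 0.0817 0.0771] [0.034 0.036 0.006] [0.636 0.079 0.077]
top pot [87. 84. 78.] 63 [0.4394 0.2054] hi 85 [0.4401 0.2046 0.0847] [0.038 0.037 0.021] [0.44  0.203 0.077]
top Pw [111. 112. 114.] 1795 [ 0.5417 -0.1811] hi 0   [ 0.548 -0.185  0.007]
top Pb [ 17.  38. 106.] 465 [ 0.5611 -0.2815] hi 0   [ 0.56  -0.281  0.007]
top Py [111. 102.  14.] 483 [ 0.4484 -0
[... 652 characters left out ...]
44] [0.023 0.022 0.021] [0.541 0.221 0.091]
scene ored [108.  46.  42.] 128 [0.4429 0.0942] hi 121 [0.4447 0.0951 0.0844] [0.024 0.022 0.02 ] [0.45  0.099 0.092]
scene jig [61. 60. 57.] 272 [0.6498 0.0912] hi 168 [0.6427 0.0842 0.0763] [0.037 0.035 0.005] [0.645 0.085 0.075]
scene pot [66. 68. 62.] 322 [0.4545 0.214 ] hi 73 [0.4403 0.2096 0.0832] [0.034 0.035 0.018] [0.445 0.209 0.075]
scene Pw [133. 135. 129.] 599 [ 0.5497 -0.1767] hi 0   [ 0.548 -0.181  0.005]
scene Pb [ 42.  50. 116.] 355 [ 0.563  -0.2789] hi 0   [ 0.564 -0.276  0.007]
scene Py [131. 109.  45.] 692 [ 0.4523 -0.1951] hi 0   [ 0.448 -0.197  0.003]
scene Pr [110.  39.  37.] 324 [ 0.4656 -0.2917] hi 0   [ 0.463 -0.292  0.006]
```

```bash
cat > go.py <<'E'
import sys
from m import *
T=dict(red=(.544,.097),blue=(.539,.3267),yellow=(.641,.2078),white=(.439,.3297),
 Pr=(.4635,-.2938),Pb=(.562,-.280),Py=(.4495,-.196),Pw=(.548,-.1815),mid=(.5,-.2))
s=env.read_state();p=np.array(s['position']);R=np.array(s['eef_rot'])
print('t',round(s['time'],2),'pos',np.round(p,4),'w',round(float(s['grip_width']),4),'j',np.round(s['joint_pos'],2))
for k in sys.argv[1:]:
    for z in (.16,): print(k,'z.16 shift mm',np.round(R.T@(np.array([*T[k],z])-p)*1000,1))
E
python3 go.py mid red
```

```text
t 0.1 pos [ 0.2176 -0.5854  0.2304] w 0.0857 j [ 1.15  0.38  0.02  1.37 -0.01  1.39 -0.05]
mid z.16 shift mm [ 399.  -262.8   70.8]
red z.16 shift mm [ 543.7 -525.8   71.3]
```

>>> jog_arm(commands=[[[25,-16,5],[0,0,0],0.4],[[65,-43,12],[0,0,0],0.4],[[105,-69,20],[0,0,0],0.4],[[145,-95,28],[0,0,0],0.4],[[185,-122,36],[0,0,0],0.4],[[225,-148,44],[0,0,0],0.4],[[265,-175,52],[0,0,0],0.4],[[305,-201,58],[0,0,0],0.4],[[340,-224,60],[0,0,0],0.4],[[370,-244,60],[0,0,0],0.4]], force=50)

```text
time: 1.1
position: [0.4803, -0.2255, 0.1706]
eef_rot: [[0.937, 0.35, -0.001], [0.35, -0.937, 0.001], [-0.001, -0.001, -1.0]]
contact_force: [-0.0, -1.0, 0.1]
grip_width: 0.0599
gripper_force: 0.0
```

```bash
python3 go.py red
```

```text
t 1.1 pos [ 0.4803 -0.2255  0.1706] w 0.0599 j [ 0.6   0.23 -0.26  1.71  0.06  1.21 -0.89]
red z.16 shift mm [ 172.5 -279.8   10.9]
```

>>> jog_arm(commands=[[[17,-28,1],[0,0,0],0.4],[[38,-62,2],[0,0,0],0.4],[[59,-96,4],[0,0,0],0.4],[[80,-130,5],[0,0,0],0.4],[[101,-164,6],[0,0,0],0.4],[[122,-198,8],[0,0,0],0.4],[[143,-232,9],[0,0,0],0.4],[[160,-260,10],[0,0,0],0.4],[[170,-276,11],[0,0,0],0.4],[[172,-280,11],[0,0,0],0.4]])

```text
time: 2.1
position: [0.5427, 0.0973, 0.1598]
eef_rot: [[0.936, 0.353, -0.001], [0.353, -0.936, 0.001], [-0.0, -0.002, -1.0]]
contact_force: [0.8, -0.4, 0.4]
grip_width: 0.0599
gripper_force: 0.0
```

```bash
python3 go.py red; python3 - <<'E'
from m import *
p,d=optics.read_camera('scene');cv2.imwrite('pics/s1.png',p[:,:,::-1])
E
```

```text
t 2.1 pos [0.5427 0.0973 0.1598] w 0.0599 j [ 0.15  0.31 -0.47  1.66  0.15  1.21 -1.56]
red z.16 shift mm [ 1.1  0.7 -0.2]
```

View pics/s1.png

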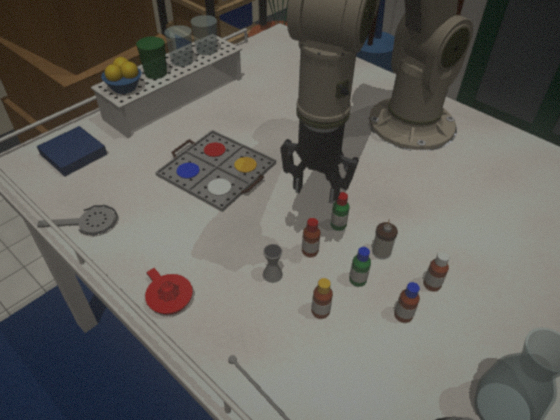

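Both fingertips hang at about (297,190) and (345,195), above the red bitters bottle at (312,224). I'll check the TCP position against the depth before going down.

```bash
python3 - <<'E'
from m import *
print(proj('scene',[.5427,.0973,.1598]),proj('top',[.5427,.0973,.1598]))
for n in('scene','top'):
    p,d=optics.read_camera(n);C=cloud(n,d).reshape(-1,3)
    m=(C[:,2]>.155)&(C[:,2]<.20)&(np.hypot(C[:,0]-.543,C[:,1]-.097)<.08)
    q=C[m]; q=q[q[:,2]<.185]
    a=(q[:,:2]-[.5427,.0973])@np.array([[.936,.353],[.353,-.936]])
    for sgn in(1,-1):
        b=a[a[:,1]*sgn>0]; print(n,len(b),np.round(b.min(0)*1000) if len(b) else '',np.round(b.max(0)*1000) if len(b) else '')
    if n=='scene':
        cv2.imwrite('pics/c1.png',cv2.resize(p[140:290,240:400,::-1],None,fx=4,fy=4))
E
```

```text
[314.53497779 196.59523347] [239.95853658 218.83822171]
scene 66 [-9. 30.] [13. 45.]
scene 51 [ -5. -43.] [ 14. -30.]
top 0  
top 0
```

View pics/c1.png

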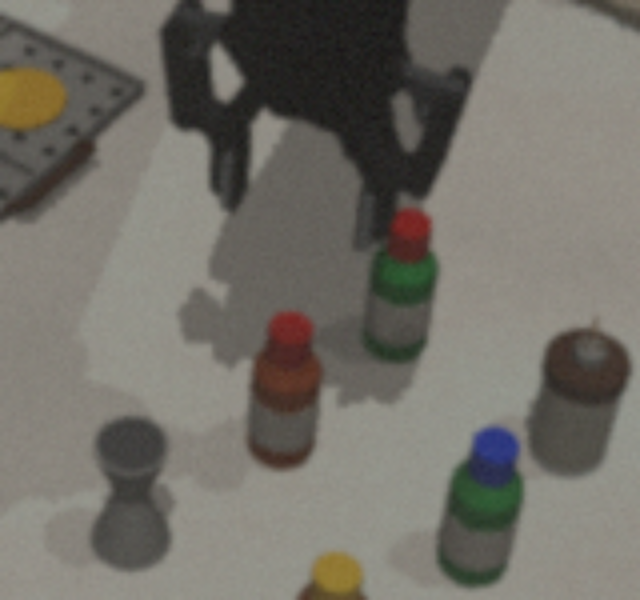

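The close-up shows the fingers straddling the bottle, and depth puts them symmetric at ±30–45 mm about the TCP. I'll descend and then close.

>>> jog_arm(commands=[[[1,1,12],[0,0,0],0.4],[[1,1,32],[0,0,0],0.4],[[1,1,54],[0,0,0],0.4],[[1,1,76],[0,0,0],0.4],[[1,1,96],[0,0,0],0.4],[[1,1,112],[0,0,0],0.4],[[1,1,124],[0,0,0],0.4],[[1,1,130],[0,0,0],0.4],[[1,1,131],[0,0,0],0.4],[[1,1,131],[0,0,0],0.4]])

```text
time: 3.25
position: [0.5449, 0.0934, 0.0297]
eef_rot: [[0.937, 0.348, 0.001], [0.348, -0.937, 0.0], [0.001, 0.0, -1.0]]
contact_force: [0.6, -0.3, 0.5]
grip_width: 0.0599
gripper_force: 0.0
```

>>> jog_arm(commands=[[[0,0,0],[0,0,0],0.0],[[0,0,0],[0,0,0],-0.1],[[0,0,0],[0,0,0],-0.2],[[0,0,0],[0,0,0],-0.3],[[0,0,0],[0,0,0],-0.6],[[0,0,0],[0,0,0],-1],[[0,0,0],[0,0,0],-1],[[0,0,0],[0,0,0],-1],[[0,0,0],[0,0,0],-1],[[0,0,0],[0,0,0],-1]])

```text
time: 4.25
position: [0.5452, 0.094, 0.0302]
eef_rot: [[0.937, 0.349, 0.002], [0.349, -0.937, 0.0], [0.002, 0.0, -1.0]]
contact_force: [-0.9, 1.6, 6.7]
grip_width: 0.0347
gripper_force: 49.0
```

```bash
python3 go.py red Pr
```

```text
t 4.25 pos [0.5452 0.094  0.0302] w 0.0347 j [ 0.12  0.46 -0.43  1.79  0.23  0.95 -1.62]
red z.16 shift mm [   0.2   -3.2 -129.8]
Pr z.16 shift mm [-211.5  335.  -130.1]
```

>>> jog_arm(commands=[[[0,0,-5],[0,0,0],-1],[[0,0,-18],[0,0,0],-1],[[0,0,-36],[0,0,0],-1],[[0,0,-56],[0,0,0],-1],[[0,0,-76],[0,0,0],-1],[[0,0,-94],[0,0,0],-1],[[0,0,-110],[0,0,0],-1],[[0,0,-122],[0,0,0],-1],[[0,0,-129],[0,0,0],-1],[[0,0,-130],[0,0,0],-1]])

```text
time: 5.25
position: [0.5449, 0.0936, 0.1603]
eef_rot: [[0.937, 0.348, 0.001], [0.348, -0.937, 0.0], [0.001, 0.0, -1.0]]
contact_force: [-0.5, 0.6, -1.3]
grip_width: 0.0347
gripper_force: 49.7
```

>>> jog_arm(commands=[[[-8,13,0],[0,0,0],-1],[[-24,38,0],[0,0,0],-1],[[-46,73,0],[0,0,0],-1],[[-70,111,0],[0,0,0],-1],[[-94,149,0],[0,0,0],-1],[[-118,187,0],[0,0,0],-1],[[-142,225,0],[0,0,0],-1],[[-164,260,0],[0,0,0],-1],[[-182,288,0],[0,0,0],-1],[[-195,309,0],[0,0,0],-1]])

```text
time: 6.25
position: [0.4676, -0.2667, 0.1583]
eef_rot: [[0.938, 0.346, -0.002], [0.346, -0.938, 0.0], [-0.002, -0.001, -1.0]]
contact_force: [0.6, 0.4, -2.1]
grip_width: 0.0346
gripper_force: 49.7
```

```bash
python3 go.py Pr
```

```text
t 6.25 pos [ 0.4676 -0.2667  0.1583] w 0.0346 j [ 0.66  0.26 -0.24  1.71  0.07  1.19 -0.81]
Pr z.16 shift mm [-13.3  24.   -1.7]
```

>>> jog_arm(commands=[[[-8,14,0],[0,0,0],-1],[[-12,21,6],[0,0,0],-1],[[-13,24,20],[0,0,0],-1],[[-13,24,38],[0,0,0],-1],[[-13,24,56],[0,0,0],-1],[[-13,24,74],[0,0,0],-1],[[-13,24,88],[0,0,0],-1],[[-13,24,96],[0,0,0],-1],[[-13,24,100],[0,0,0],-1],[[-13,24,100],[0,0,0],-1]])

```text
time: 7.25
position: [0.4657, -0.2906, 0.059]
eef_rot: [[0.937, 0.349, -0.0], [0.349, -0.937, 0.0], [-0.0, -0.001, -1.0]]
contact_force: [-0.1, 0.4, -0.9]
grip_width: 0.0346
gripper_force: 49.8
```

```bash
python3 go.py Pr; python3 - <<'E'
from m import *
p,d=optics.read_camera('scene');cv2.imwrite('pics/s2.png',cv2.resize(p[90:240,130:330,::-1],None,fx=4,fy=4))
print([np.round((proj('scene',x)-[130,90])*4) for x in ([.4635,-.2938,.024],[.4635,-.2938,.008])])
E
```

```text
t 7.25 pos [ 0.4657 -0.2906  0.059 ] w 0.0346 j [ 0.68  0.38 -0.22  1.78  0.1   0.99 -0.79]
Pr z.16 shift mm [  -3.1    2.2 -101. ]
[array([335., 216.]), array([337., 236.])]
```

View pics/s2.png

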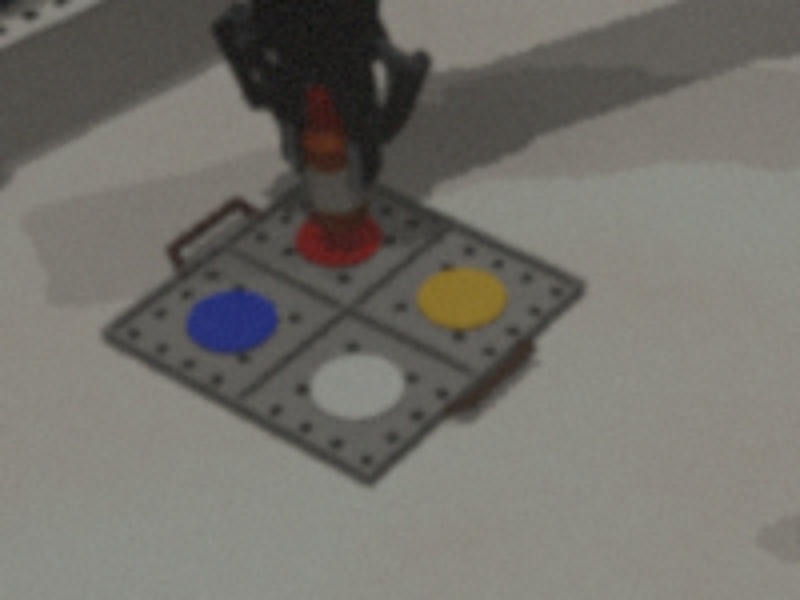

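The red bottle hangs just above the red pad at (338,240) in the crop and is well centred. I'll lower it the last 20 mm.

>>> jog_arm(commands=[[[-1,1,3],[0,0,0],-1],[[-2,2,7],[0,0,0],-1],[[-3,2,11],[0,0,0],-1],[[-3,2,15],[0,0,0],-1],[[-3,2,18],[0,0,0],-1],[[-3,2,20],[0,0,0],-1],[[-3,2,20.5],[0,0,0],-1],[[-3,2,20.5],[0,0,0],-1],[[-3,2,20.5],[0,0,0],-1],[[-3,2,20.5],[0,0,0],-1]])

```text
time: 8.3
position: [0.4636, -0.294, 0.039]
eef_rot: [[0.937, 0.348, 0.0], [0.348, -0.937, -0.0], [0.0, 0.0, -1.0]]
contact_force: [0.2, -0.8, -1.5]
grip_width: 0.0345
gripper_force: 49.8
```

>>> jog_arm(commands=[[[0,0,0],[0,0,0],-0.15],[[0,0,0],[0,0,0],-0.05],[[0,0,0],[0,0,0],0.1],[[0,0,0],[0,0,0],0.25],[[0,0,0],[0,0,0],0.4],[[0,0,0],[0,0,0],0.4],[[0,0,-4],[0,0,0],0.4],[[0,0,-12],[0,0,0],0.4],[[0,0,-30],[0,0,0],0.4],[[0,0,-55],[0,0,0],0.4]])

```text
time: 9.3
position: [0.4628, -0.2935, 0.094]
eef_rot: [[0.937, 0.348, -0.002], [0.348, -0.937, 0.001], [-0.001, -0.002, -1.0]]
contact_force: [0.0, -0.2, -0.6]
grip_width: 0.0595
gripper_force: 0.0
```

```bash
python3 go.py mid blue
```

```text
t 9.3 pos [ 0.4628 -0.2935  0.094 ] w 0.0595 j [ 0.69  0.34 -0.22  1.75  0.08  1.06 -0.78]
mid z.16 shift mm [ 67.4 -74.8 -65.9]
blue z.16 shift mm [ 287.5 -554.9  -65.4]
```

>>> jog_arm(commands=[[[0,0,-25],[0,0,0],0.4],[[0,0,-55],[0,0,0],0.4],[[10,-19,-65],[0,0,0],0.4],[[28,-54,-66],[0,0,0],0.4],[[48,-93,-66],[0,0,0],0.4],[[68,-132,-66],[0,0,0],0.4],[[88,-171,-66],[0,0,0],0.4],[[108,-210,-66],[0,0,0],0.4],[[128,-249,-66],[0,0,0],0.4],[[148,-288,-66],[0,0,0],0.4]])

```text
time: 10.3
position: [0.502, 0.0293, 0.1609]
eef_rot: [[0.937, 0.348, 0.001], [0.348, -0.937, -0.0], [0.001, 0.001, -1.0]]
contact_force: [0.6, -0.1, -0.1]
grip_width: 0.0596
gripper_force: 0.0
```

>>> jog_arm(commands=[[[20,-38,0],[0,0,0],0.4],[[40,-77,0],[0,0,0],0.4],[[60,-116,0],[0,0,0],0.4],[[80,-154,0],[0,0,0],0.4],[[99,-190,0],[0,0,0],0.4],[[116,-222,0],[0,0,0],0.4],[[129,-247,0],[0,0,0],0.4],[[137,-262,0],[0,0,0],0.4],[[139.5,-267,0],[0,0,0],0.4],[[139.5,-267,0],[0,0,0],0.4]])

```text
time: 11.3
position: [0.5394, 0.3269, 0.1601]
eef_rot: [[0.937, 0.349, 0.0], [0.349, -0.937, 0.0], [0.0, -0.0, -1.0]]
contact_force: [1.0, 0.4, 1.0]
grip_width: 0.0595
gripper_force: 0.0
```

```bash
python3 go.py blue
```

```text
t 11.3 pos [0.5394 0.3269 0.1601] w 0.0595 j [-0.2   0.5  -0.56  1.44  0.26  1.29 -1.99]
blue z.16 shift mm [-0.4  0.1  0.1]
```

>>> jog_arm(commands=[[[0,0,12],[0,0,0],0.4],[[0,0,32],[0,0,0],0.4],[[0,0,54],[0,0,0],0.4],[[0,0,76],[0,0,0],0.4],[[0,0,96],[0,0,0],0.4],[[0,0,112],[0,0,0],0.4],[[0,0,124],[0,0,0],0.4],[[0,0,129],[0,0,0],0.4],[[0,0,130],[0,0,0],0.4],[[0,0,130],[0,0,0],0.4]])

```text
time: 12.3
position: [0.54, 0.3267, 0.0305]
eef_rot: [[0.937, 0.348, 0.001], [0.348, -0.937, 0.001], [0.001, -0.0, -1.0]]
contact_force: [0.2, -0.0, -0.5]
grip_width: 0.0597
gripper_force: 0.0
```

>>> jog_arm(commands=[[[0,0,0],[0,0,0],0.0],[[0,0,0],[0,0,0],-0.1],[[0,0,0],[0,0,0],-0.2],[[0,0,0],[0,0,0],-0.3],[[0,0,0],[0,0,0],-0.6],[[0,0,0],[0,0,0],-1],[[0,0,0],[0,0,0],-1],[[0,0,0],[0,0,0],-1],[[0,0,0],[0,0,0],-1],[[0,0,0],[0,0,0],-1]])

```text
time: 13.3
position: [0.54, 0.3269, 0.0308]
eef_rot: [[0.937, 0.349, 0.001], [0.349, -0.937, 0.001], [0.001, -0.0, -1.0]]
contact_force: [-1.2, 0.1, 6.2]
grip_width: 0.0344
gripper_force: 49.4
```

>>> jog_arm(commands=[[[0,0,-5],[0,0,0],-1],[[0,0,-18],[0,0,0],-1],[[0,0,-36],[0,0,0],-1],[[0,0,-56],[0,0,0],-1],[[0,0,-76],[0,0,0],-1],[[0,0,-94],[0,0,0],-1],[[0,0,-110],[0,0,0],-1],[[0,0,-122],[0,0,0],-1],[[0,0,-129],[0,0,0],-1],[[0,0,-130],[0,0,0],-1]])

```text
time: 14.3
position: [0.5399, 0.3267, 0.1607]
eef_rot: [[0.937, 0.348, 0.001], [0.348, -0.937, 0.001], [0.001, -0.0, -1.0]]
contact_force: [-0.2, 0.2, -2.1]
grip_width: 0.0347
gripper_force: 49.9
```

```bash
python3 go.py Pb
```

```text
t 14.3 pos [0.5399 0.3267 0.1607] w 0.0347 j [-0.2   0.49 -0.56  1.43  0.26  1.29 -1.99]
Pb z.16 shift mm [-1.906e+02  5.764e+02  4.000e-01]
```

>>> jog_arm(commands=[[[-5,15,0],[0,0,0],-1],[[-13,39,0],[0,0,0],-1],[[-24,73,0],[0,0,0],-1],[[-36,109,0],[0,0,0],-1],[[-48,145,0],[0,0,0],-1],[[-60,181,0],[0,0,0],-1],[[-72,218,0],[0,0,0],-1],[[-84,254,0],[0,0,0],-1],[[-96,290,0],[0,0,0],-1],[[-108,326,0],[0,0,0],-1]])

```text
time: 15.3
position: [0.5507, -0.0198, 0.1588]
eef_rot: [[0.938, 0.347, -0.002], [0.347, -0.938, -0.0], [-0.002, -0.0, -1.0]]
contact_force: [0.2, 0.2, -0.5]
grip_width: 0.0346
gripper_force: 49.9
```

>>> jog_arm(commands=[[[-12,36,0],[0,0,0],-1],[[-24,72,0],[0,0,0],-1],[[-36,109,0],[0,0,0],-1],[[-48,145,0],[0,0,0],-1],[[-59,178,0],[0,0,0],-1],[[-68,207,0],[0,0,0],-1],[[-76,230,0],[0,0,0],-1],[[-81,244,0],[0,0,0],-1],[[-83,250,0],[0,0,0],-1],[[-83,250,0],[0,0,0],-1]])

```text
time: 16.3
position: [0.5607, -0.2804, 0.1592]
eef_rot: [[0.938, 0.347, -0.001], [0.347, -0.938, 0.001], [-0.001, -0.001, -1.0]]
contact_force: [0.3, 0.3, -1.2]
grip_width: 0.0349
gripper_force: 49.9
```

```bash
python3 go.py Pb
```

```text
t 16.3 pos [ 0.5607 -0.2804  0.1592] w 0.0349 j [ 0.65  0.45 -0.32  1.46  0.15  1.26 -0.91]
Pb z.16 shift mm [ 1.4  0.1 -0.8]
```

>>> jog_arm(commands=[[[1,0,10],[0,0,0],-1],[[1,0,30],[0,0,0],-1],[[1,0,50],[0,0,0],-1],[[1,0,70],[0,0,0],-1],[[1,0,86],[0,0,0],-1],[[1,0,98],[0,0,0],-1],[[1,0,107],[0,0,0],-1],[[1,0,113],[0,0,0],-1],[[1,0,117],[0,0,0],-1],[[1,0,118],[0,0,0],-1]])

```text
time: 17.3
position: [0.5623, -0.2797, 0.0418]
eef_rot: [[0.937, 0.348, 0.0], [0.348, -0.937, 0.0], [0.0, 0.0, -1.0]]
contact_force: [0.3, 0.7, -1.3]
grip_width: 0.0347
gripper_force: 49.9
```

```bash
python3 go.py Pb
```

```text
t 17.3 pos [ 0.5623 -0.2797  0.0418] w 0.0347 j [ 0.63  0.56 -0.31  1.57  0.19  1.04 -0.94]
Pb z.16 shift mm [  -0.3    0.2 -118.2]
```

>>> jog_arm(commands=[[[0,0,1],[0,0,0],-1],[[0,0,2.5],[0,0,0],-1],[[0,0,2.5],[0,0,0],-1],[[0,0,2.5],[0,0,0],-0.15],[[0,0,2.5],[0,0,0],-0.05],[[0,0,2.5],[0,0,0],0.1],[[0,0,2.5],[0,0,0],0.25],[[0,0,2.5],[0,0,0],0.4],[[0,0,2.5],[0,0,0],0.4],[[0,0,0],[0,0,0],0.4]])

```text
time: 18.3
position: [0.5619, -0.2795, 0.0416]
eef_rot: [[0.937, 0.348, -0.001], [0.348, -0.937, 0.0], [-0.0, -0.001, -1.0]]
contact_force: [-1.0, -0.3, -0.0]
grip_width: 0.0598
gripper_force: 0.0
```

>>> jog_arm(commands=[[[0,0,-5],[0,0,0],0.4],[[0,0,-18],[0,0,0],0.4],[[0,0,-36],[0,0,0],0.4],[[0,0,-56],[0,0,0],0.4],[[0,0,-76],[0,0,0],0.4],[[0,0,-94],[0,0,0],0.4],[[0,0,-108],[0,0,0],0.4],[[0,0,-116],[0,0,0],0.4],[[0,0,-118],[0,0,0],0.4],[[0,0,-118],[0,0,0],0.4]])

```text
time: 19.3
position: [0.562, -0.2796, 0.1596]
eef_rot: [[0.937, 0.348, -0.0], [0.348, -0.937, 0.0], [-0.0, -0.0, -1.0]]
contact_force: [0.7, 0.3, -0.5]
grip_width: 0.0599
gripper_force: 0.0
```

```bash
python3 go.py white yellow; python3 - <<'E'
from m import *
p,d=optics.read_camera('top');cv2.imwrite('pics/t2.png',p[:,:,::-1])
E
```

```text
t 19.3 pos [ 0.562  -0.2796  0.1596] w 0.0599 j [ 0.64  0.45 -0.32  1.45  0.15  1.26 -0.91]
white z.16 shift mm [ 9.69e+01 -6.14e+02 -2.00e-01]
yellow z.16 shift mm [ 2.438e+02 -4.294e+02 -3.000e-01]
```

View pics/t2.png

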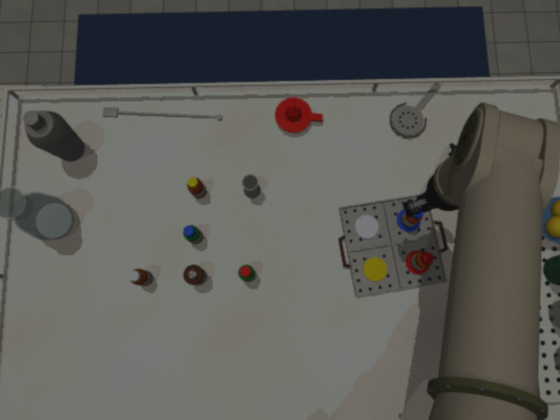

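Red stands on its pad at (419,262) and blue on its pad at (409,221). Both oil bottles are still at (192,233) and (246,272). White is next.

>>> jog_arm(commands=[[[3,-19,0],[0,0,0],0.4],[[8,-53,0],[0,0,0],0.4],[[15,-95,0],[0,0,0],0.4],[[22,-138,0],[0,0,0],0.4],[[28,-180,0],[0,0,0],0.4],[[35,-222,0],[0,0,0],0.4],[[42,-264,0],[0,0,0],0.4],[[48,-306,0],[0,0,0],0.4],[[55,-348,0],[0,0,0],0.4],[[62,-390,0],[0,0,0],0.4]])

```text
time: 20.35
position: [0.4833, 0.1089, 0.1591]
eef_rot: [[0.937, 0.348, -0.001], [0.348, -0.937, -0.0], [-0.001, -0.0, -1.0]]
contact_force: [0.0, 0.9, 0.3]
grip_width: 0.0599
gripper_force: 0.0
```

>>> jog_arm(commands=[[[7,-42,0],[0,0,0],0.4],[[13,-84,0],[0,0,0],0.4],[[20,-124,0],[0,0,0],0.4],[[25,-160,0],[0,0,0],0.4],[[30,-190,0],[0,0,0],0.4],[[33,-210,0],[0,0,0],0.4],[[35,-221,0],[0,0,0],0.4],[[35,-224,0],[0,0,0],0.4],[[35,-224,0],[0,0,0],0.4],[[35,-224,0],[0,0,0],0.4]])

```text
time: 21.35
position: [0.4398, 0.3282, 0.1596]
eef_rot: [[0.938, 0.347, -0.0], [0.347, -0.938, -0.001], [-0.0, 0.001, -1.0]]
contact_force: [0.1, -0.8, -1.2]
grip_width: 0.0598
gripper_force: 0.0
```

```bash
python3 go.py white
```

```text
t 21.35 pos [0.4398 0.3282 0.1596] w 0.0598 j [-0.15  0.34 -0.68  1.66  0.23  1.22 -2.09]
white z.16 shift mm [-0.3 -1.7 -0.4]
```

>>> jog_arm(commands=[[[0,-1,12],[0,0,0],0.4],[[0,-1,32],[0,0,0],0.4],[[0,-1,54],[0,0,0],0.4],[[0,-1,76],[0,0,0],0.4],[[0,-1,96],[0,0,0],0.4],[[0,-1,112],[0,0,0],0.4],[[0,-1,124],[0,0,0],0.4],[[0,-1,129],[0,0,0],0.4],[[0,-1,130],[0,0,0],0.4],[[0,-1,130],[0,0,0],0.4]])

```text
time: 22.35
position: [0.4392, 0.3309, 0.0304]
eef_rot: [[0.937, 0.348, 0.001], [0.348, -0.937, 0.001], [0.001, -0.0, -1.0]]
contact_force: [0.6, 0.0, 1.0]
grip_width: 0.0595
gripper_force: 0.0
```

>>> jog_arm(commands=[[[0,0,0],[0,0,0],0.0],[[0,0,0],[0,0,0],-0.1],[[0,0,0],[0,0,0],-0.2],[[0,0,0],[0,0,0],-0.3],[[0,0,0],[0,0,0],-0.6],[[0,0,0],[0,0,0],-1],[[0,0,0],[0,0,0],-1],[[0,0,0],[0,0,0],-1],[[0,0,0],[0,0,0],-1],[[0,0,0],[0,0,0],-1]])

```text
time: 23.35
position: [0.4394, 0.3309, 0.0308]
eef_rot: [[0.937, 0.348, 0.001], [0.348, -0.937, 0.001], [0.001, -0.0, -1.0]]
contact_force: [-0.3, -1.5, 5.8]
grip_width: 0.0347
gripper_force: 49.1
```

>>> jog_arm(commands=[[[0,0,-5],[0,0,0],-1],[[0,0,-18],[0,0,0],-1],[[0,0,-36],[0,0,0],-1],[[0,0,-56],[0,0,0],-1],[[0,0,-76],[0,0,0],-1],[[0,0,-94],[0,0,0],-1],[[0,0,-110],[0,0,0],-1],[[0,0,-122],[0,0,0],-1],[[0,0,-129],[0,0,0],-1],[[0,0,-130],[0,0,0],-1]])

```text
time: 24.35
position: [0.4391, 0.3309, 0.1608]
eef_rot: [[0.937, 0.348, 0.001], [0.348, -0.937, 0.001], [0.001, -0.0, -1.0]]
contact_force: [-0.0, 0.4, 0.3]
grip_width: 0.0343
gripper_force: 49.9
```

```bash
python3 go.py Pw
```

```text
t 24.35 pos [0.4391 0.3309 0.1608] w 0.0343 j [-0.15  0.34 -0.68  1.66  0.23  1.22 -2.1 ]
Pw z.16 shift mm [-7.650e+01  5.183e+02  5.000e-01]
```

>>> jog_arm(commands=[[[-2,13,0],[0,0,0],-1],[[-6,38,0],[0,0,0],-1],[[-11,72,0],[0,0,0],-1],[[-16,109,0],[0,0,0],-1],[[-21,146,0],[0,0,0],-1],[[-27,183,0],[0,0,0],-1],[[-32,220,0],[0,0,0],-1],[[-38,257,0],[0,0,0],-1],[[-43,294,0],[0,0,0],-1],[[-49,330,0],[0,0,0],-1]])

```text
time: 25.35
position: [0.5071, 0.0014, 0.1589]
eef_rot: [[0.938, 0.347, -0.002], [0.347, -0.938, -0.0], [-0.001, -0.0, -1.0]]
contact_force: [-0.5, 0.1, -0.7]
grip_width: 0.0348
gripper_force: 49.9
```

>>> jog_arm(commands=[[[-5,34,0],[0,0,0],-1],[[-10,68,0],[0,0,0],-1],[[-15,101,0],[0,0,0],-1],[[-19,131,0],[0,0,0],-1],[[-23,156,0],[0,0,0],-1],[[-26,174,0],[0,0,0],-1],[[-27,185,0],[0,0,0],-1],[[-27.5,188,0],[0,0,0],-1],[[-27.5,188,0],[0,0,0],-1],[[-27.5,188,0],[0,0,0],-1]])

```text
time: 26.35
position: [0.5477, -0.18, 0.1599]
eef_rot: [[0.937, 0.35, 0.0], [0.35, -0.937, 0.001], [0.0, -0.001, -1.0]]
contact_force: [0.4, 0.4, -0.6]
grip_width: 0.0347
gripper_force: 49.9
```

```bash
python3 go.py Pw
```

```text
t 26.35 pos [ 0.5477 -0.18    0.1599] w 0.0347 j [ 0.57  0.35 -0.38  1.6   0.14  1.22 -1.06]
Pw z.16 shift mm [-0.3  1.5 -0.2]
```

>>> jog_arm(commands=[[[0,1,10],[0,0,0],-1],[[0,1,30],[0,0,0],-1],[[0,1,50],[0,0,0],-1],[[0,1,70],[0,0,0],-1],[[0,1,86],[0,0,0],-1],[[0,1,98],[0,0,0],-1],[[0,1,107],[0,0,0],-1],[[0,1,113],[0,0,0],-1],[[0,1,117],[0,0,0],-1],[[0,1,118],[0,0,0],-1]])

```text
time: 27.35
position: [0.548, -0.1825, 0.0418]
eef_rot: [[0.937, 0.348, 0.0], [0.348, -0.937, 0.0], [0.0, 0.0, -1.0]]
contact_force: [-0.8, -0.1, -1.4]
grip_width: 0.0346
gripper_force: 49.9
```

```bash
python3 go.py Pw
```

```text
t 27.35 pos [ 0.548  -0.1825  0.0418] w 0.0346 j [ 0.55  0.47 -0.36  1.71  0.19  0.99 -1.1 ]
Pw z.16 shift mm [   0.3   -0.9 -118.2]
```

>>> jog_arm(commands=[[[0,0,1],[0,0,0],-1],[[0,0,2.5],[0,0,0],-1],[[0,0,2.5],[0,0,0],-1],[[0,0,2.5],[0,0,0],-0.15],[[0,0,2.5],[0,0,0],-0.05],[[0,0,2.5],[0,0,0],0.1],[[0,0,2.5],[0,0,0],0.25],[[0,0,2.5],[0,0,0],0.4],[[0,0,2.5],[0,0,0],0.4],[[0,0,0],[0,0,0],0.4]])

```text
time: 28.35
position: [0.5477, -0.1825, 0.0416]
eef_rot: [[0.937, 0.348, -0.001], [0.348, -0.937, 0.0], [-0.0, -0.0, -1.0]]
contact_force: [0.4, 0.4, -0.2]
grip_width: 0.0596
gripper_force: 0.0
```

>>> jog_arm(commands=[[[0,0,-5],[0,0,0],0.4],[[0,0,-18],[0,0,0],0.4],[[0,0,-36],[0,0,0],0.4],[[0,0,-56],[0,0,0],0.4],[[0,0,-76],[0,0,0],0.4],[[0,0,-94],[0,0,0],0.4],[[0,0,-108],[0,0,0],0.4],[[0,0,-116],[0,0,0],0.4],[[0,0,-118],[0,0,0],0.4],[[0,0,-118],[0,0,0],0.4]])

```text
time: 29.35
position: [0.5478, -0.1825, 0.1597]
eef_rot: [[0.937, 0.348, -0.0], [0.348, -0.937, 0.0], [-0.0, -0.0, -1.0]]
contact_force: [0.3, 0.5, -0.2]
grip_width: 0.0594
gripper_force: 0.0
```

```bash
python3 go.py yellow
```

```text
t 29.35 pos [ 0.5478 -0.1825  0.1597] w 0.0594 j [ 0.57  0.35 -0.38  1.6   0.14  1.22 -1.05]
yellow z.16 shift mm [ 2.233e+02 -3.334e+02 -3.000e-01]
```

>>> jog_arm(commands=[[[11,-17,0],[0,0,0],0.4],[[30,-45,0],[0,0,0],0.4],[[53,-79,0],[0,0,0],0.4],[[76,-113,0],[0,0,0],0.4],[[99,-147,0],[0,0,0],0.4],[[121,-181,0],[0,0,0],0.4],[[143,-214,0],[0,0,0],0.4],[[164,-245,0],[0,0,0],0.4],[[182,-272,0],[0,0,0],0.4],[[198,-296,0],[0,0,0],0.4]])

```text
time: 30.35
position: [0.6298, 0.1659, 0.1584]
eef_rot: [[0.937, 0.35, -0.002], [0.35, -0.937, 0.0], [-0.002, -0.001, -1.0]]
contact_force: [0.2, -0.5, 1.0]
grip_width: 0.0594
gripper_force: 0.0
```

>>> jog_arm(commands=[[[14,-20,0],[0,0,0],0.4],[[22,-33,0],[0,0,0],0.4],[[25,-37,0],[0,0,0],0.4],[[25,-37,0],[0,0,0],0.4],[[25,-37,10],[0,0,0],0.4],[[25,-37,26],[0,0,0],0.4],[[25,-37,36],[0,0,0],0.4],[[25,-37,40],[0,0,0],0.4],[[25,-37,40],[0,0,0],0.4],[[25,-37,40],[0,0,0],0.4]])

```text
time: 31.35
position: [0.6411, 0.2073, 0.1201]
eef_rot: [[0.937, 0.348, 0.0], [0.348, -0.937, 0.0], [0.0, -0.0, -1.0]]
contact_force: [-0.4, 0.2, -0.2]
grip_width: 0.0594
gripper_force: 0.0
```

```bash
python3 go.py yellow
```

```text
t 31.35 pos [0.6411 0.2073 0.1201] w 0.0594 j [-0.04  0.6  -0.48  1.35  0.28  1.25 -1.76]
yellow z.16 shift mm [  0.1  -0.5 -39.9]
```

>>> jog_arm(commands=[[[0,0,8],[0,0,0],0.4],[[0,0,22],[0,0,0],0.4],[[0,0,38],[0,0,0],0.4],[[0,0,54],[0,0,0],0.4],[[0,0,68],[0,0,0],0.4],[[0,0,80],[0,0,0],0.4],[[0,0,87],[0,0,0],0.4],[[0,0,90],[0,0,0],0.4],[[0,0,90],[0,0,0],0.4],[[0,0,90],[0,0,0],0.4]])

```text
time: 32.35
position: [0.6414, 0.2075, 0.0305]
eef_rot: [[0.937, 0.348, 0.001], [0.348, -0.937, 0.0], [0.001, -0.0, -1.0]]
contact_force: [-0.3, 0.3, 0.4]
grip_width: 0.0597
gripper_force: 0.0
```

>>> jog_arm(commands=[[[0,0,0],[0,0,0],0.0],[[0,0,0],[0,0,0],-0.1],[[0,0,0],[0,0,0],-0.2],[[0,0,0],[0,0,0],-0.3],[[0,0,0],[0,0,0],-0.6],[[0,0,0],[0,0,0],-1],[[0,0,0],[0,0,0],-1],[[0,0,0],[0,0,0],-1],[[0,0,0],[0,0,0],-1],[[0,0,0],[0,0,0],-1]])

```text
time: 33.35
position: [0.6413, 0.2075, 0.0306]
eef_rot: [[0.937, 0.348, 0.001], [0.348, -0.937, 0.0], [0.001, -0.0, -1.0]]
contact_force: [-1.8, 0.0, 5.2]
grip_width: 0.0348
gripper_force: 49.5
```

>>> jog_arm(commands=[[[0,0,-5],[0,0,0],-1],[[0,0,-18],[0,0,0],-1],[[0,0,-36],[0,0,0],-1],[[0,0,-56],[0,0,0],-1],[[0,0,-76],[0,0,0],-1],[[0,0,-94],[0,0,0],-1],[[0,0,-110],[0,0,0],-1],[[0,0,-122],[0,0,0],-1],[[0,0,-129],[0,0,0],-1],[[0,0,-130],[0,0,0],-1]])

```text
time: 34.35
position: [0.6412, 0.2075, 0.1607]
eef_rot: [[0.937, 0.348, 0.001], [0.348, -0.937, 0.0], [0.001, -0.0, -1.0]]
contact_force: [-0.2, -0.7, -1.9]
grip_width: 0.0346
gripper_force: 49.9
```

```bash
python3 go.py Py
```

```text
t 34.35 pos [0.6412 0.2075 0.1607] w 0.0346 j [-0.04  0.58 -0.49  1.3   0.27  1.33 -1.74]
Py z.16 shift mm [-320.3  311.4    0.4]
```

>>> jog_arm(commands=[[[-9,9,0],[0,0,0],-1],[[-26,25,0],[0,0,0],-1],[[-50,49,0],[0,0,0],-1],[[-76,74,0],[0,0,0],-1],[[-102,99,0],[0,0,0],-1],[[-128,124,0],[0,0,0],-1],[[-154,150,0],[0,0,0],-1],[[-180,175,0],[0,0,0],-1],[[-206,200,0],[0,0,0],-1],[[-232,226,0],[0,0,0],-1]])

```text
time: 35.35
position: [0.5001, -0.0873, 0.1589]
eef_rot: [[0.938, 0.348, -0.002], [0.348, -0.938, 0.0], [-0.001, -0.001, -1.0]]
contact_force: [1.0, -0.5, -2.4]
grip_width: 0.0346
gripper_force: 49.9
```

>>> jog_arm(commands=[[[-24,23,0],[0,0,0],-1],[[-45,44,0],[0,0,0],-1],[[-63,61,0],[0,0,0],-1],[[-76,74,0],[0,0,0],-1],[[-85,82,0],[0,0,0],-1],[[-88,85,0],[0,0,0],-1],[[-88,85,0],[0,0,0],-1],[[-88,85,0],[0,0,0],-1],[[-88,85,0],[0,0,0],-1],[[-88,85,0],[0,0,0],-1]])

```text
time: 36.35
position: [0.4497, -0.1949, 0.1598]
eef_rot: [[0.937, 0.35, 0.0], [0.35, -0.937, 0.0], [0.0, -0.0, -1.0]]
contact_force: [-0.4, -1.1, -1.9]
grip_width: 0.0345
gripper_force: 49.9
```

```bash
python3 go.py Py
```

```text
t 36.35 pos [ 0.4497 -0.1949  0.1598] w 0.0345 j [ 0.66  0.16 -0.34  1.82  0.06  1.17 -0.92]
Py z.16 shift mm [-0.6  1.  -0.2]
```

>>> jog_arm(commands=[[[0,0,10],[0,0,0],-1],[[0,0,30],[0,0,0],-1],[[0,0,50],[0,0,0],-1],[[0,0,70],[0,0,0],-1],[[0,0,86],[0,0,0],-1],[[0,0,98],[0,0,0],-1],[[0,0,107],[0,0,0],-1],[[0,0,113],[0,0,0],-1],[[0,0,117],[0,0,0],-1],[[0,0,118],[0,0,0],-1]])

```text
time: 37.35
position: [0.4494, -0.1957, 0.0417]
eef_rot: [[0.937, 0.348, 0.0], [0.348, -0.937, 0.0], [0.0, -0.0, -1.0]]
contact_force: [-0.6, -0.2, -1.7]
grip_width: 0.0346
gripper_force: 49.9
```

```bash
python3 go.py Py
```

```text
t 37.35 pos [ 0.4494 -0.1957  0.0417] w 0.0346 j [ 0.63  0.31 -0.33  1.95  0.13  0.91 -0.98]
Py z.16 shift mm [  -0.     0.3 -118.3]
```

Release, lift, then back away clear of the caddy to check.

>>> jog_arm(commands=[[[0,0,1],[0,0,0],-1],[[0,0,2.5],[0,0,0],-1],[[0,0,2.5],[0,0,0],-1],[[0,0,2.5],[0,0,0],-0.15],[[0,0,2.5],[0,0,0],-0.05],[[0,0,2.5],[0,0,0],0.1],[[0,0,2.5],[0,0,0],0.25],[[0,0,2.5],[0,0,0],0.4],[[0,0,2.5],[0,0,0],0.4],[[0,0,0],[0,0,0],0.4]])

```text
time: 38.35
position: [0.4491, -0.1956, 0.0416]
eef_rot: [[0.937, 0.348, -0.001], [0.348, -0.937, 0.0], [-0.0, -0.0, -1.0]]
contact_force: [-1.2, 0.4, -0.0]
grip_width: 0.0598
gripper_force: 0.0
```

>>> jog_arm(commands=[[[0,0,-5],[0,0,0],0.4],[[0,0,-18],[0,0,0],0.4],[[0,0,-36],[0,0,0],0.4],[[0,0,-56],[0,0,0],0.4],[[0,0,-76],[0,0,0],0.4],[[0,0,-94],[0,0,0],0.4],[[0,0,-108],[0,0,0],0.4],[[0,0,-116],[0,0,0],0.4],[[0,0,-118],[0,0,0],0.4],[[0,0,-118],[0,0,0],0.4]])

```text
time: 39.35
position: [0.4493, -0.1957, 0.16]
eef_rot: [[0.937, 0.348, 0.0], [0.348, -0.937, -0.0], [0.0, 0.0, -1.0]]
contact_force: [-0.1, 0.4, 0.0]
grip_width: 0.0597
gripper_force: 0.0
```

>>> jog_arm(commands=[[[5,-19,0],[0,0,0],0.4],[[14,-49,0],[0,0,0],0.4],[[24,-84,0],[0,0,0],0.4],[[34,-119,0],[0,0,0],0.4],[[44,-154,0],[0,0,0],0.4],[[54,-189,0],[0,0,0],0.4],[[63,-220,0],[0,0,0],0.4],[[69,-240,0],[0,0,0],0.4],[[71,-248,0],[0,0,0],0.4],[[71,-248,0],[0,0,0],0.4]])

```text
time: 40.35
position: [0.4291, 0.0621, 0.1593]
eef_rot: [[0.937, 0.35, -0.001], [0.35, -0.937, 0.0], [-0.001, -0.0, -1.0]]
contact_force: [0.2, -0.6, 0.0]
grip_width: 0.0598
gripper_force: 0.0
```

```bash
python3 - <<'E'
from m import *
print(env.read_state()['position'],env.read_state()['time'])
pads=dict(Pr=(.4635,-.2938),Pb=(.562,-.280),Py=(.4495,-.196),Pw=(.548,-.1815),oblu=(.5335,.2147),ored=(.444,.094))
for n in('top','scene'):
    p,d=optics.read_camera(n);cv2.imwrite(f'pics/{n}9.png',p[:,:,::-1]);C=cloud(n,d).reshape(-1,3)
    for k,c in pads.items():
        z0=.008 if k[0]=='P' else 0
        q=C[(np.hypot(C[:,0]-c[0],C[:,1]-c[1])<.03)&(C[:,2]>.076+z0)&(C[:,2]<.12)]
        print(n,k,len(q),np.round((q.min(0)+q.max(0))[:2]/2-c,4),np.round(np.percentile(q[:,2],95),4)) if len(q) else print(n,k,0)
E
```

```text
[0.42907723 0.06209115 0.1593449 ] 40.35
top Pr 109 [-0.0001  0.0002] 0.1033
top Pb 108 [-0.0004 -0.0001] 0.1024
top Py 105 [ 0.0003 -0.    ] 0.102
top Pw 101 [-0.0003 -0.0015] 0.1028
top oblu 101 [-0.0005 -0.0017] 0.0949
top ored 0
scene Pr 83 [0.0014 0.0019] 0.1006
scene Pb 95 [0.001  0.0023] 0.1007
scene Py 93 [0.0014 0.0035] 0.1006
scene Pw 103 [-0.0005  0.0004] 0.1009
scene oblu 147 [0.0001 0.0019] 0.0932
scene ored 114 [-0.0001  0.0011] 0.0934
```

View pics/scene9.png

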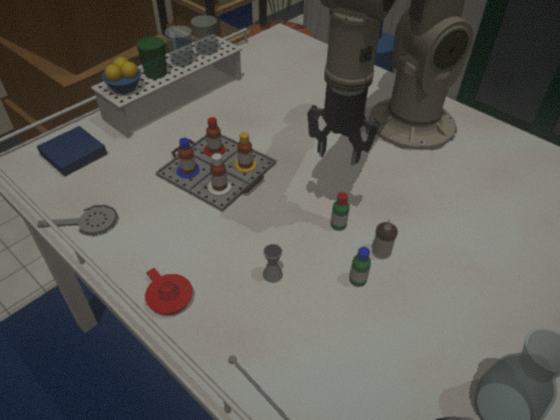

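View pics/top9.png

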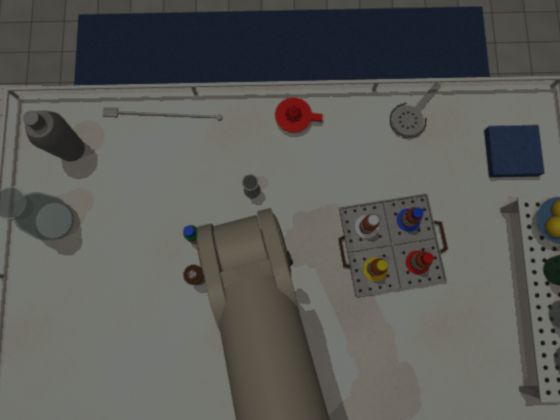

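In the scene view, all four bottles stand on their matching pads: red (213,140), blue (186,160), yellow (245,155) and white (219,178). The oil bottles are untouched at (341,212) and (360,268), and the arm is clear of everything.

```bash
python3 -c "
from rig import env
print(env.finish_job())"
```

```text
the job is handed in; nothing more can be done
None
```

The job is handed in: all four bitters bottles stand on the pads matching their caps, within about 4 mm of centre by camera, and neither oil bottle moved; the judge's verdict was not shown.

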